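Load a medallion on the inspection slide and push it home under the camera hood

TASK

Lay the small bronze medallion that lies on the bare table beside the inspection station flat on the round grey pad of the blue slide, between its raised arcs. Then push the slide along its rail fully home under the white camera hood, without forcing it: it jams if pushed away from its centre line, so push at the orange boss. Leave the other things on the table where they are.

Things in the scene. Friction and masses are not known exactly. Their poses are not given: they have to be found in the camera images.
- station: Inspection station, fixed to the table: aluminium base plate 290 x 170 x 8 mm, a steel rail (24 mm wide, top 16 mm above the table) along its middle, a white camera hood over the far part. Origin: on its underside under the rail, 155 mm from its near end. +x is the push direction along the rail into the hood (to the robot's left and away), +y left of it, z up. Stop buffers inside at x = +116 mm.
- hood_lip (a point): Middle of the lower edge of the hood's front face, at the station's x = +14, y = 0, z = 62 mm. The opening below is 150 mm wide; the head above is solid, 172 mm wide, 116 mm deep, from 62 to 131 mm height, a camera on it up to 157 mm. With the slide home the boss is 4 mm inside this face, so the tool must lean back about 40 degrees, fingers pointing forward and down.
- home_mark (a point): Fixed point of the station, at its x = +71, y = 0, z = 31 mm: where slide_cup lies when the slide is fully home against the stop buffers. The buffers are soft rubber and the stop is felt as a sharp rise in force; pushing the slide with over 30 N counts as forcing it, jammed or at the stop.
- slide: Blue slide, loose, about 0.45 kg: tray 90 mm long (x, along the rail), 124 mm wide, on two runners, guided only by two 30 mm shoes astride the rail with 1.5 mm play. Runs with 2 to 6 N if pushed within 10 mm of its centre line, skews and jams beyond 15 to 25 mm. Starts 120 to 155 mm short of home, stays where left. Origin: centre of its underside, 8 mm above the table; axes as the station's.
- slide_boss (a point): Rearmost point of the upright orange round boss (18 mm diameter, 20 to 56 mm above the table), the place to push: on the slide's centre line, 53 mm behind its origin, 38 mm above the table. The boss stands out 8 mm from the middle of the push plate at the slide's rear edge (6 mm thick, 124 mm wide, its top 48 mm above the table).
- slide_cup (a point): Centre of the top face of the slide's round grey felt pad (40 mm diameter, 3 mm high, top 31 mm above the table), above the slide's origin. Raised arcs before and behind it (inner radius 33.5 mm, tops 36 mm above the table) form the nest; on the slide's +y and -y sides there is none, so fingers closing along the slide's y axis find room.
- medallion_center (a point): Centre (half-way up) of the small bronze medallion, loose on the bare table to the robot's right of the station, lying flat: a disc of 55 mm diameter, 10 mm thick, 0.1 to 0.2 kg. Grip it across its diameter.
- glue_bottle: White glue bottle with red nozzle, 45 mm diameter, 131 mm high, standing, loose bystander. Origin at the centre of its base.
- wax_jar: White open putty jar, 52 mm diameter, 58 mm high, standing, loose bystander. Origin at the centre of its base.
- marker: Black marker lying flat to the robot's left of the station, 124 mm long (its y axis), 18 mm wide, 20 mm high, loose bystander. Origin at the centre of its underside.
Not all that is in view belongs to the job. What is shaped like the part that bears medallion_center but pink is not meant. Several things have the shape of the slide; the one meant has the colours described above.

How it is judged:
By the outcome, as a careful person would: the job done as asked, in the order asked, and still so for the second after the job is handed in, with the robot touching nothing.
It also fails if it takes over 58 s, if anything falls off the work surface, if the arm or the gripper's body presses on something with over 40 N, if the wrist force passes 120 N, or if a joint passes its speed limit or range.

ROBOT

A 6-joint arm with a two-finger parallel gripper is mounted at the origin on a cart in front of the work surface, level with it; the furniture and walls round the work are solid. World frame = base frame: x ahead of the robot, y to its left, z up, the work surface at z = 0. Lengths are in m, angles in rad, forces in N, time in s.
With the tool pointing down it reaches from about 0.35 to 0.775 m from the base axis. Payload 7.3 kg.
Tool frame: the origin (TCP) lies between the finger pads; the fingertips stand 22 mm ahead of it and the grasp point (between the pads) lies 3 mm ahead of it; z points along the fingers, x is the direction in which the jaws open and shut, and the axes are right-handed (so a half turn about z gives the same grasp; the last joint's range is limited). The gripper opens to 92 mm and grips with 3 to 60 N. Pads are 19 mm wide; open, the fingers measure 130 mm over their backs; the gripper's body (75 mm by 190 mm) begins 47 mm behind the grasp point.
Start: joints at [-0.146, 0.342, 1.524, -0, 1.275, -0.146], TCP at [0.525, 0, 0.223] pointing down, gripper open.
Joint ranges: [-2.53, 2.53], [-0.77, 2.02], [0.04, 2.7], [-1, 4.14], [0.28, 2.66], [-3.11, 3.11]. Speed limits (rad/s): [2.57, 2.57, 3.14, 3.14, 3.14, 3.14].

INTERFACE

Orientations are given as a rotation vector (axis times angle).
In Python, from station import r gives the robot as it stands.
- The arm moves only by the tool arm_command, never from a script. Its arguments are lists of equal length, an entry for each row: "linear": the shift along the world's x, y, z each as a share of 100 mm, from -1 to 1, a list of three; "turn": the turn, a rotation vector about the world's x, y, z each as a share of 360 degrees, from -1 to 1, a list of three. A call has 1 to 20 rows; each row is the pose to reach, as a shift and turn from the pose commanded when the call began, turning the shorter way round; what a row does not reach only later rows make up. A row lasts 1/10 s, in which the tool goes at most 50 mm and 8.59 degrees, less where a joint would pass 70% of its speed; a pose out of reach is approached as far as the arm can. A call with a number of a shift or a turn outside -1 to 1 is refused whole. A call with a gripper value outside its range is refused whole. "grip" is the opening, from -1 (shut) to 1 (fully open), so that 0 is half open, set as the call begins (left out, the last holds). The fingers move at their own pace and stop on an object; "force" is the grip in N (left out, the last holds). Time passes only in rows, so rows that repeat a pose let the fingers close. It gives the time, the measured TCP pose, the force and the opening at its end, in the units of the state.
- r.get_state(): the state, without advancing time (a new reading comes with each control period).
- r.snapshot(name): name is "scene" or "side" or "wrist"; returns a dict with "img" (400x640x3 uint8, red, green, blue), "K" (3x3 intrinsics, pixels), "R" (3x3) and "t" (3): a world point X has camera coordinates R X + t. Camera axes: x right, y down, z forward; pixel columns grow to the right and rows downward; lengths in m; the calibration is good to about 2 mm. The wrist camera is an equidistant fisheye: a pixel r from the principal point sees the ray r / f radians off the axis. A picture is of the moment at which its call begins. There is no depth.
- r.job_done(): hands the job in, once; it reports no verdict.
The state is a dict: "time": time; "q": joint angles; "qvel": joint speeds; "joint_efforts": joint torques, N m; "tool_pos": TCP position; "tool_rot": TCP orientation; "ft_force": force on the tool from outside, world axes, zero at the start; "torque": the same for the moment, N m; "opening": opening from 0.0 (shut) to 1.0 (fully open).
Only numpy, scipy, OpenCV 4.12 (cv2) and the standard library are available. Lean on these libraries where they do the work, as an engineer would, in place of code of your own. Each camera call takes 0.05 s, during which the arm holds its last target.

## Working session

There is one attempt and no reset: what is moved stays moved. The work goes in short steps, Python scripts to look and compute and a tool call to move; the robot and the scene stay as the last step left them, time stands still between calls to the robot, and variables do not carry over. Pictures are saved under pics/ and viewed, and the job is handed in when it is done.

Besides the shell and the picture viewer there is one more tool, called after "Request:" in YAML: its name, and indented under it one key for each argument. arm_command: Moves the arm, as the interface text tells. Shift numbers are shares of 100 mm and turn numbers shares of 360 degrees, none past 1 either way. Its arguments: {"type":"object","properties":{"linear":{"type":"array","items":{"type":"array","items":{"type":"number","minimum":-1,"maximum":1}}},"turn":{"type":"array","items":{"type":"array","items":{"type":"number","minimum":-1,"maximum":1}}},"grip":{"type":"number"},"force":{"type":"number"}},"required":["linear","turn"]}

```bash
ls; mkdir -p pics; cat > h.py <<'E'
from station import r
import cv2, numpy as np
def snap(n,f):
    s=r.snapshot(n); cv2.imwrite('pics/'+f+'.png',s['img'][:,:,::-1]); np.savez('pics/'+f+'.npz',**s); return s
def load(f): return dict(np.load('pics/'+f+'.npz'))
def ray(s,u,v,fish=False):
    K=s['K'];R=s['R'];t=s['t']
    x=(u-K[0,2])/K[0,0];y=(v-K[1,2])/K[1,1]
    if fish:
        th=np.hypot(x,y); d=np.array([np.sin(th)*x/max(th,1e-9),np.sin(th)*y/max(th,1e-9),np.cos(th)])
    else: d=np.array([x,y,1.])
    return -R.T@t, R.T@d
def onz(s,u,v,z,fish=False):
    c,d=ray(s,u,v,fish); return c+d*(z-c[2])/d[2]
def proj(s,X,fish=False):
    p=s['R']@np.array(X)+s['t'];K=s['K']
    if fish:
        th=np.arctan2(np.hypot(p[0],p[1]),p[2]);n=np.hypot(p[0],p[1]);x,y=p[0]/n*th,p[1]/n*th
    else:x,y=p[0]/p[2],p[1]/p[2]
    return np.array([K[0,0]*x+K[0,2],K[1,1]*y+K[1,2]])
E
python3 - <<'E'
from h import *
for n in ['scene','side','wrist']:
    s=snap(n,n+'0'); print(n,s['K'].tolist(),(-s['R'].T@s['t']).round(3))
print(r.get_state())
E
```

```text
pics
scene [[508.813656043028, 0.0, 314.86445980373094], [0.0, 508.813656043028, 201.76437830374852], [0.0, 0.0, 1.0]] [-0.37  -0.517  0.977]
side [[489.65278925670344, 0.0, 320.15804993019145], [0.0, 489.65278925670344, 192.4749272017869], [0.0, 0.0, 1.0]] [1.523 0.363 0.712]
wrist [[309.70691628693146, 0.0, 322.14170950078733], [0.0, 309.70691628693146, 198.99059715660084], [0.0, 0.0, 1.0]] [0.523 0.068 0.384]
{'time': 0.15, 'q': array([-1.45984754e-01,  3.42553618e-01,  1.52476006e+00, -2.00250736e-05,
        1.27539365e+00, -1.46005695e-01]), 'qvel': array([-4.88754007e-04, -4.41223742e-04, -3.41828550e-03,  7.28065792e-05,
        1.51767759e-04, -1.65854414e-03]), 'joint_efforts': array([ 7.52666965e-04, -4.31470585e+01, -2.44352603e+01,  7.18239485e-02,
        5.38185902e-02, -1.32920518e-04]), 'tool_pos': array([5.24709315e-01, 6.67792389e-05, 2.22922417e-01]), 'tool_rot': array([-3.14144896e+00, -4.20668591e-05,  1.73659595e-03]), 'ft_force': array([0.33575354, 0.08866149, 0.50547446]), 'torque': array([ 0.04489964, -0.025216  , -0.01758765]), 'opening': 1.0014947845334259}
```

View pics/scene0.png

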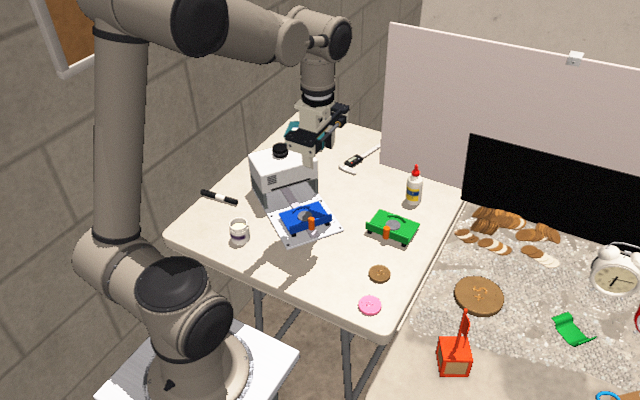

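View pics/side0.png

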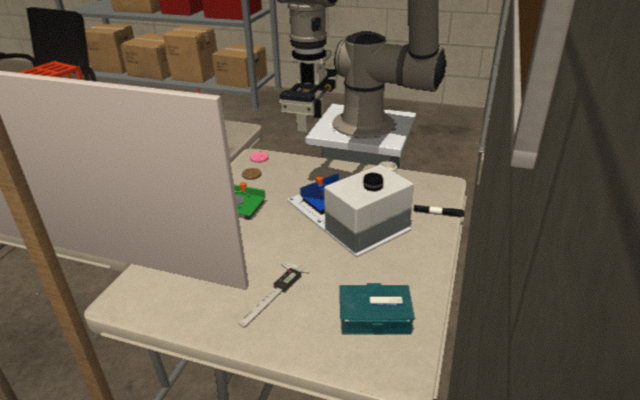

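View pics/wrist0.png

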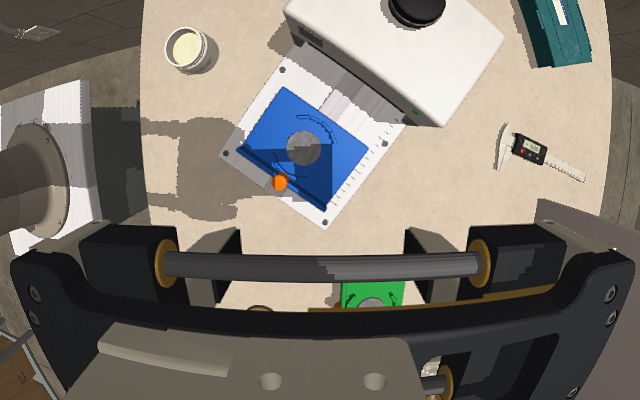

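Scene: the medallion candidates are the bronze disc (379,273), the pink disc (370,305), and a big brown disc (479,295) on the other surface. The slide candidates are blue (305,217) and green (393,227). I choose bronze (379,273) and blue. Next come a close crop and measurements.

```bash
python3 - <<'E'
from h import *
a=load('scene0')['img'][:,:,::-1]; b=load('wrist0')['img'][:,:,::-1]
c1=cv2.resize(a[190:320,260:420],None,fx=4,fy=4,interpolation=2)
cv2.imwrite('pics/c1.png',c1)
cv2.imwrite('pics/c2.png',cv2.resize(b[30:235,210:420],None,fx=2.8,fy=2.8,interpolation=2))
cv2.imwrite('pics/c3.png',cv2.resize(load('side0')['img'][140:260,230:420,::-1],None,fx=4,fy=4,interpolation=2))
s=load('scene0')
for nm,z in(('scene0',.010),('side0',.010)):
    s=load(nm);hsv=cv2.cvtColor(s['img'],cv2.COLOR_RGB2HSV)
    m=cv2.inRange(hsv,(5,70,30),(25,255,200))
    n,l,st,ce=cv2.connectedComponentsWithStats(m)
    for i in range(1,n):
        if st[i,4]>60: 
            p=onz(s,*ce[i],z); 
            if abs(p[1])<.6 and .2<p[0]<1.2: print(nm,st[i],ce[i].round(1),p.round(4))
E
```

```text
scene0 [ 454  206  107   38 1645] [508.1 225.8] [ 0.7498 -0.4618  0.01  ]
scene0 [382 228   8  12  62] [385.3 234.3] [ 0.5604 -0.1831  0.01  ]
scene0 [460 234  33  14 216] [478.6 240.8] [ 0.6557 -0.4083  0.01  ]
scene0 [521 245  23  13 212] [531.6 251.2] [ 0.6838 -0.5377  0.01  ]
scene0 [369 265  21  19 301] [379.1 274. ] [ 0.4248 -0.226   0.01  ]
scene0 [ 435  276   69  101 2430] [469.5 317.9] [ 0.4038 -0.4602  0.01  ]
side0 [ 383   98  102  302 6141] [445.3 182.7] [0.3348 0.3151 0.01  ]
side0 [    0   116   161   284 17380] [ 55.1 310.3] [ 1.0392 -0.3597  0.01  ]
side0 [241 168  21  12 198] [251.  173.4] [ 0.4409 -0.2181  0.01  ]
side0 [159 353  21  23 178] [168.4 362.1] [ 1.0783 -0.0765  0.01  ]
side0 [ 164  361   55   39 1098] [194.2 384.2] [ 1.1038 -0.0102  0.01  ]
side0 [228 374  38  26 583] [243.9 388.3] [1.0857 0.0722 0.01  ]
side0 [267 385  56  15 327] [287.3 394.5] [1.0748 0.1447 0.01  ]
```

View pics/c1.png

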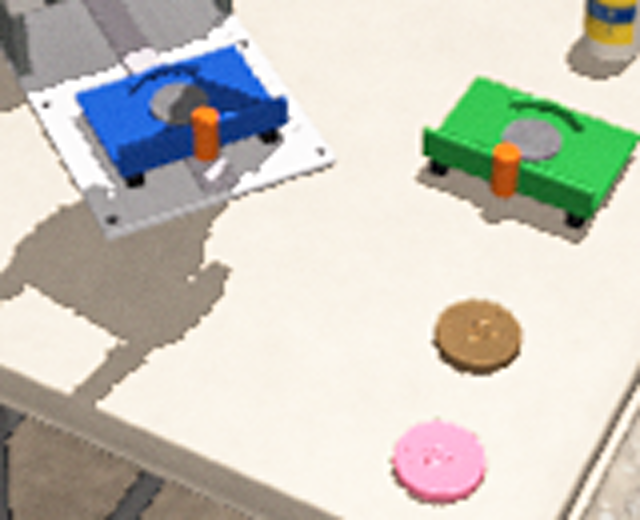

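View pics/c2.png

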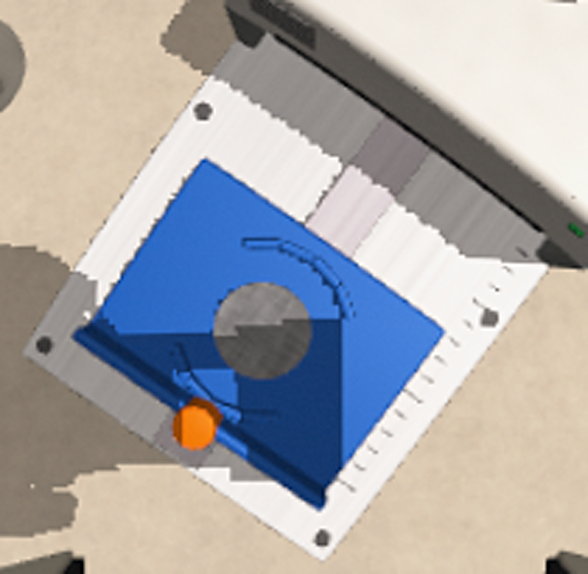

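View pics/c3.png

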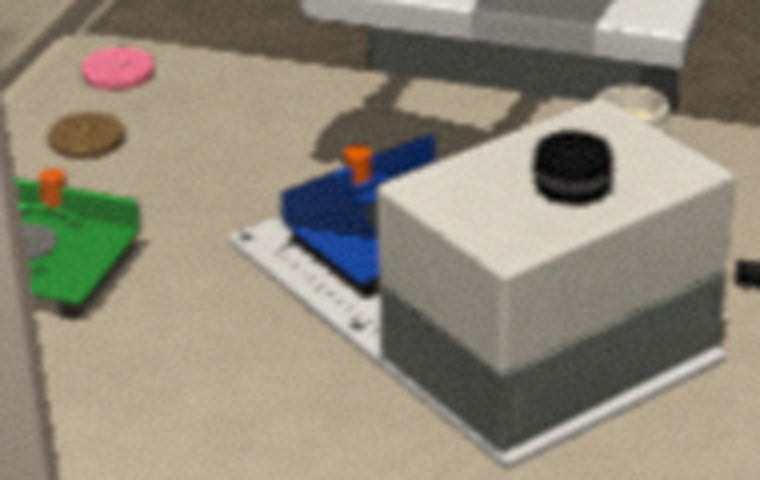

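```bash
python3 - <<'E'
from h import *
A=load('scene0');B=load('side0');W=load('wrist0')
def tri(l):
    M=np.zeros((3,3));b=np.zeros(3)
    for s,u,v,f in l:
        c,d=ray(s,u,v,f);d/=np.linalg.norm(d);P=np.eye(3)-np.outer(d,d);M+=P;b+=P@c
    return np.linalg.solve(M,b)
print('med tri',tri([(A,379.1,274,0),(B,251,173.4,0)]).round(4), onz(A,379.1,274,.005).round(4),onz(B,251,173.4,.005).round(4))
f=lambda x,y:(210+(x+.5)/2.8-.5,30+(y+.5)/2.8-.5)
n1=onz(W,*f(25,352),.008,1);n2=onz(W,*f(325,558),.008,1);n3=onz(W,*f(547,265),.008,1)
print(n1.round(4),n2.round(4),n3.round(4),np.linalg.norm(n1-n2),np.linalg.norm(n3-n2))
y=n1-n2;print('push dir deg from y',np.degrees(np.arctan2(-y[0],y[1])), 'from right edge',np.degrees(np.arctan2(*(n3-n2)[[1,0]])))
print('near mid',((n1+n2)/2).round(4))
pad=onz(W,*f(262,330),.031,1);boss=onz(W,*f(195,426),.056,1)
print('pad',pad.round(4),'boss',boss.round(4),np.linalg.norm((pad-boss)[:2]),np.degrees(np.arctan2(*(pad-boss)[[1,0]])))
for z in(.028,):
  q=[onz(W,*f(*p),z,1) for p in((206,158),(443,332))];print(np.linalg.norm(q[0]-q[1]),np.array(q).round(4),np.degrees(np.arctan2(-(q[0]-q[1])[0],(q[0]-q[1])[1])))
for nm,s in(('A',A),('B',B)): print(nm,proj(s,pad).round(1),proj(s,boss).round(1),proj(s,n2).round(1))
E
```

```text
med tri [ 0.4304 -0.2239  0.0031] [ 0.4289 -0.2246  0.005 ] [ 0.4333 -0.2222  0.005 ]
[0.3922 0.0272 0.008 ] [ 0.5279 -0.0697  0.008 ] [0.6252 0.0655 0.008 ] 0.16671251045770266 0.16646561731527984
push dir deg from y 54.4951881722394 from right edge 54.258286151436145
near mid [ 0.4601 -0.0212  0.008 ]
pad [0.5016 0.037  0.031 ] boss [0.4767 0.0021 0.056 ] 0.04288457278527475 54.43076041530167
0.12091023014575958 [[0.4789 0.1082 0.028 ]
 [0.5761 0.0363 0.028 ]] 53.545775403548085
A [303.5 215.1] [309.6 218. ] [342.2 228.2]
B [329.7 191.9] [319.8 176.9] [288.2 198.1]
```

Request:
arm_command:
  linear:
    - [-0.2,-0.45,0]
    - [-0.4,-0.9,0]
    - [-0.45,-1,0]
    - [-0.45,-1,0]
    - [-0.45,-1,0]
  turn:
    - [0,0,-0.02]
    - [0,0,-0.04]
    - [0,0,-0.06]
    - [0,0,-0.08]
    - [0,0,-0.099]

```text
time: 0.65
tool_pos: [0.4796, -0.1006, 0.2233]
tool_rot: [-2.988, 0.971, 0.001]
ft_force: [0.3, 0.1, -0.2]
opening: 1.001
```

Request:
arm_command:
  linear:
    - [-0.2,-0.45,-0.1]
    - [-0.4,-0.9,-0.3]
    - [-0.45,-1,-0.4]
    - [-0.45,-1,-0.4]
  turn:
    - [0,0,0]
    - [0,0,0]
    - [0,0,0]
    - [0,0,0]

```text
time: 1.05
tool_pos: [0.4333, -0.2011, 0.1818]
tool_rot: [-2.989, 0.966, 0.006]
ft_force: [0.3, 1.2, 0.4]
opening: 1.0
```

Request:
arm_command:
  linear:
    - [-0.2,-0.4,-0.1]
    - [-0.45,-0.8,-0.3]
    - [-0.45,-0.8,-0.3]
    - [-0.45,-0.8,-0.3]
    - [-0.45,-0.8,-0.3]
  turn:
    - [0,0,0]
    - [0,0,0]
    - [0,0,0]
    - [0,0,0]
    - [0,0,0]

```text
time: 1.55
tool_pos: [0.391, -0.2792, 0.1541]
tool_rot: [2.991, -0.96, 0.002]
ft_force: [0.2, 1.0, 0.2]
opening: 1.002
```

```bash
python3 - <<'E'
from h import *
snap('wrist','wrist1');snap('scene','scene1');print(r.get_state())
E
```

```text
{'time': 1.65, 'q': array([-7.79600536e-01,  3.32560593e-01,  1.74813971e+00,  3.21496282e-04,
        1.05964290e+00, -1.59730560e-01]), 'qvel': array([ 0.00016504,  0.00198622,  0.00341338, -0.00231145, -0.00130549,
       -0.00315084]), 'joint_efforts': array([-3.47534548e-01, -3.95431316e+01, -2.15584302e+01,  5.45348378e-02,
        4.80261748e-02,  1.07795920e-02]), 'tool_pos': array([ 0.39107258, -0.27901245,  0.15411924]), 'tool_rot': array([ 2.99153027e+00, -9.58314075e-01,  1.94933912e-03]), 'ft_force': array([-0.11567053,  0.44370901, -0.08042716]), 'torque': array([0.00844222, 0.08547098, 0.04988454]), 'opening': 1.0048791623677285}
```

View pics/wrist1.png

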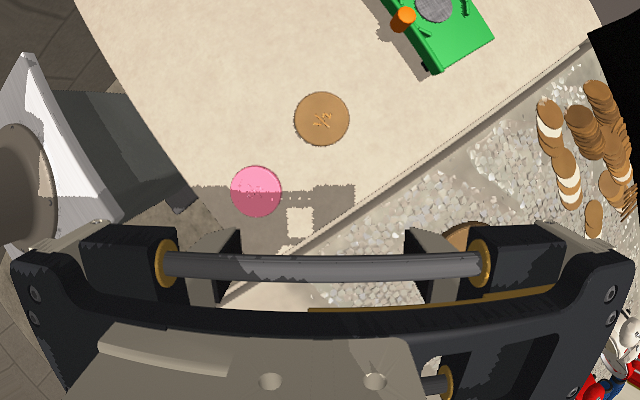

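```bash
python3 - <<'E'
from h import *
s=load('wrist1');hsv=cv2.cvtColor(s['img'],cv2.COLOR_RGB2HSV)
m=cv2.inRange(hsv,(5,120,60),(22,255,230));m[230:]=0;m[:,400:]=0;m[:80]=0
cs=max(cv2.findContours(m,0,1)[0],key=cv2.contourArea)
(u,v),rad=cv2.minEnclosingCircle(cs);M=cv2.moments(cs);c=(M['m10']/M['m00'],M['m01']/M['m00'])
print(u,v,rad,c, (-s['R'].T@s['t']).round(4), s['R'][2].round(3))
p=onz(s,*c,.01,1);print(p, onz(s,*c,.005,1), 2*rad/309.7*np.linalg.norm(p+s['R'].T@s['t']))
for z in(.01,):
  pts=np.array([onz(s,*q[0],z,1)[:2] for q in cs],np.float32);print(cv2.minEnclosingCircle(pts))
for nm in('scene0','scene1'):
  s=load(nm);hsv=cv2.cvtColor(s['img'],cv2.COLOR_RGB2HSV);m=cv2.inRange(hsv,(5,70,30),(25,255,200))[260:290,362:400]
  M=cv2.moments(m,True);print(nm,M['m00'],onz(s,362+M['m10']/M['m00'],260+M['m01']/M['m00'],.005))
E
```

```text
321.2578125 118.51953125 27.298086166381836 (321.2500378272053, 118.48206990467544) [ 0.429  -0.2235  0.3154] [-0.146 -0.205 -0.968]
[ 0.42933808 -0.22179205  0.01      ] [ 0.42934285 -0.2217643   0.005     ] 0.05383143759101263
((0.4293407201766968, -0.2217695415019989), 0.026815740391612053)
scene0 301.0 [ 0.42894268 -0.22446762  0.005     ]
scene1 300.0 [ 0.42894926 -0.22441075  0.005     ]
```

Request:
arm_command:
  linear:
    - [0.2,0.29,-0.2]
    - [0.39,0.57,-0.5]
    - [0.39,0.57,-0.8]
    - [0.39,0.57,-0.9]
    - [0.39,0.57,-0.9]
    - [0.39,0.57,-0.9]
    - [0.39,0.57,-0.9]
  turn:
    - [0,0,0]
    - [0,0,0]
    - [0,0,0]
    - [0,0,0]
    - [0,0,0]
    - [0,0,0]
    - [0,0,0]

```text
time: 2.35
tool_pos: [0.4298, -0.2239, 0.0649]
tool_rot: [2.99, -0.962, 0.004]
ft_force: [-0.7, 0.7, 0.1]
opening: 1.003
```

```bash
python3 - <<'E'
from h import *
snap('wrist','wrist2');snap('scene','scene2');s=r.get_state();print(s['tool_pos'],s['tool_rot'])
a=cv2.imread('pics/scene2.png');b=cv2.imread('pics/wrist2.png')
cv2.imwrite('pics/c4.png',np.vstack([cv2.resize(a[200:320,300:460],(640,480),interpolation=2)]))
E
```

```text
[ 0.4294865  -0.22379093  0.06462137] [ 2.98973571 -0.96218982  0.00359358]
```

View pics/c4.png

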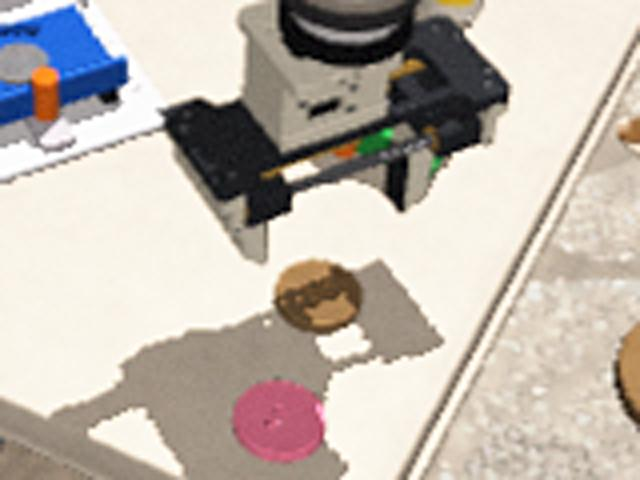

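View pics/wrist2.png

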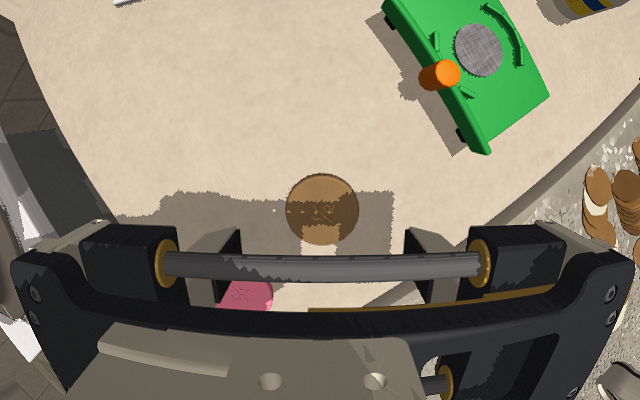

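```bash
python3 - <<'E'
from h import *
s=load('wrist2');print(onz(s,322,209,.01,1), proj(s,[.4295,-.2238,.022],1),proj(s,[.43,-.2225,.01],1))
E
```

```text
[ 0.43077749 -0.22026487  0.01      ] [323.50326994 218.90164031] [322.91825058 211.98177272]
```

Request:
arm_command:
  linear:
    - [0,0.0,-0.15]
    - [0,0.0,-0.3]
    - [0,0.0,-0.4]
    - [0,0.0,-0.4]
    - [0,0.0,-0.4]
  turn:
    - [0,0,0]
    - [0,0,0]
    - [0,0,0]
    - [0,0,0]
    - [0,0,0]

```text
time: 2.95
tool_pos: [0.4292, -0.2232, 0.0238]
tool_rot: [2.991, -0.962, 0.001]
ft_force: [-0.1, -0.0, -0.3]
opening: 0.997
```

Request:
arm_command:
  linear:
    - [0.01,0.02,0]
    - [0.01,0.02,0]
    - [0.01,0.02,0]
    - [0.01,0.02,0]
    - [0.01,0.02,0]
    - [0.01,0.02,0]
    - [0.01,0.02,0]
    - [0.01,0.02,0]
    - [0.01,0.02,0]
    - [0.01,0.02,0]
  turn:
    - [0,0,0]
    - [0,0,0]
    - [0,0,0]
    - [0,0,0]
    - [0,0,0]
    - [0,0,0]
    - [0,0,0]
    - [0,0,0]
    - [0,0,0]
    - [0,0,0]
  grip: -1
  force: 25

```text
time: 3.95
tool_pos: [0.43, -0.221, 0.0234]
tool_rot: [2.991, -0.961, 0.0]
ft_force: [-0.3, -0.4, 1.1]
opening: 0.181
```

```bash
python3 - <<'E'
from h import *
snap('wrist','wrist3');snap('scene','scene3');snap('side','side3');s=r.get_state();print(s['tool_pos'],s['opening'],s['ft_force'])
a=cv2.imread('pics/scene3.png');b=cv2.imread('pics/side3.png')
cv2.imwrite('pics/c4.png',np.hstack([cv2.resize(a[220:320,320:420],(400,400),interpolation=2),cv2.resize(b[110:210,200:300],(400,400),interpolation=2)]))
E
```

```text
[ 0.43001108 -0.22099377  0.02345484] 0.048447272697625686 [ 0.09817395  0.45062281 -0.58583927]
```

View pics/c4.png

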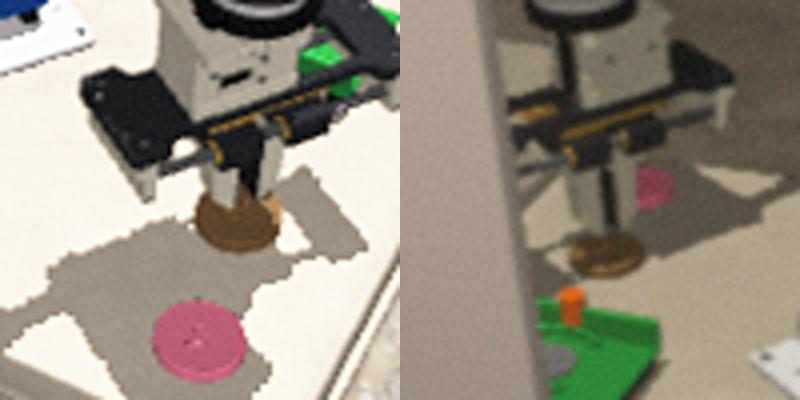

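View pics/wrist3.png

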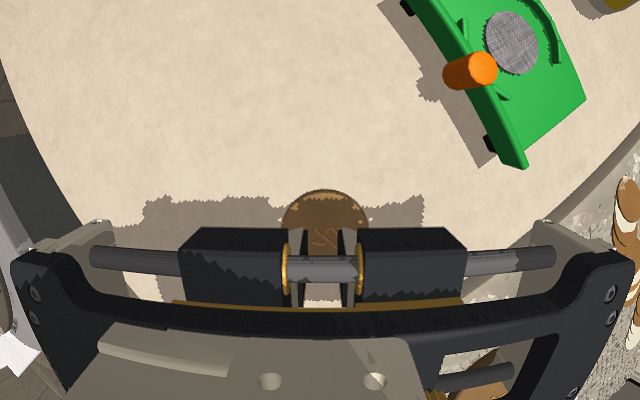

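The jaws closed to 0.05 with the disc still lying under the fingertips. In wrist3 the disc is at (325,222) below the fingers, and the force is near 0. So the tips really sit about 9 mm higher than reported, which fits the 2.5% scale error I saw earlier. I'll reopen, then feel downward for the table.

Request:
arm_command:
  linear:
    - [0,0,0.02]
    - [0,0,0.02]
    - [0,0,0.02]
    - [0,0,0.02]
    - [0,0,0.02]
    - [0,0,0.02]
    - [0,0,0.02]
    - [0,0,0.02]
    - [0,0,0.02]
    - [0,0,0.02]
    - [0,0,0.02]
    - [0,0,0.02]
  turn:
    - [0,0,0]
    - [0,0,0]
    - [0,0,0]
    - [0,0,0]
    - [0,0,0]
    - [0,0,0]
    - [0,0,0]
    - [0,0,0]
    - [0,0,0]
    - [0,0,0]
    - [0,0,0]
    - [0,0,0]
  grip: 1

```text
time: 5.3
tool_pos: [0.43, -0.221, 0.0254]
tool_rot: [2.991, -0.961, 0.0]
ft_force: [0.3, 0.2, -0.1]
opening: 0.995
```

```bash
python3 - <<'E'
from h import *
snap('wrist','wrist4');snap('scene','scene4');snap('side','side4');s=r.get_state();print(s['tool_pos'],s['opening'],s['ft_force'])
a=cv2.imread('pics/scene4.png');b=cv2.imread('pics/side4.png')
cv2.imwrite('pics/c4.png',np.hstack([cv2.resize(a[220:320,320:420],(400,400),interpolation=2),cv2.resize(b[110:210,200:300],(400,400),interpolation=2)]))
E
```

```text
[ 0.43001972 -0.22097612  0.02543876] 0.999515298809126 [ 0.24116897  0.42152748 -0.03858916]
```

View pics/c4.png

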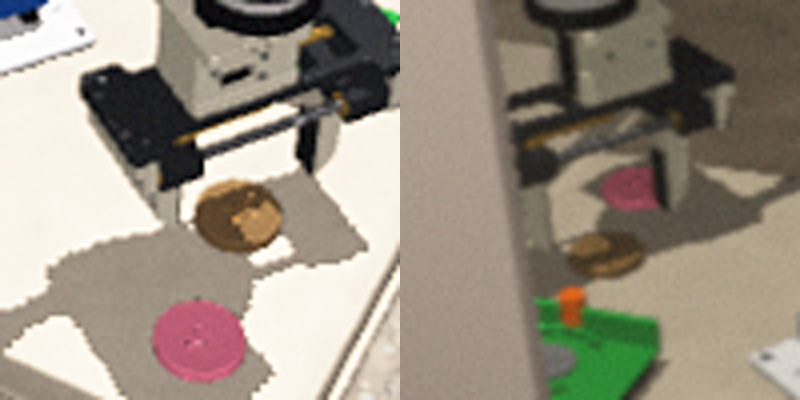

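View pics/wrist4.png

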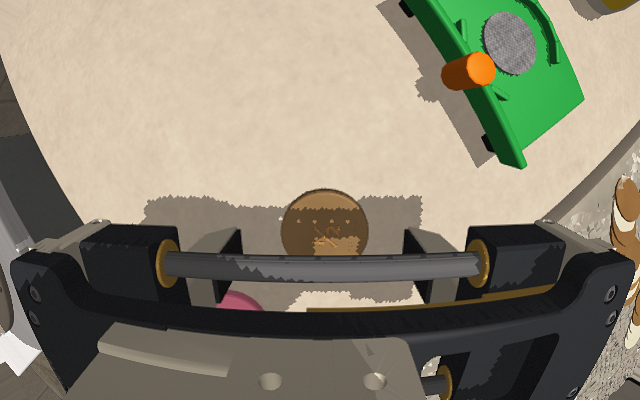

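```bash
python3 - <<'E'
from h import *
A=load('scene4');B=load('side4');W=load('wrist4')
def tri(l):
    M=np.zeros((3,3));b=np.zeros(3)
    for s,u,v in l:
        c,d=ray(s,u,v);d/=np.linalg.norm(d);P=np.eye(3)-np.outer(d,d);M+=P;b+=P@c
    X=np.linalg.solve(M,b);return X.round(4),[ (proj(s,X)-(u,v)).round(1) for s,u,v in l]
f=lambda x,y:(320+x/4,220+y/4); g=lambda x,y:(200+(x-400)/4,110+y/4)
print('tipL',tri([(A,*f(172,220)),(B,*g(672,207))]))
print('tipR',tri([(A,*f(315,172)),(B,*g(538,245))]))
print('disc',tri([(A,*f(238,217)),(B,*g(605,253))]))
a=cv2.imread('pics/scene4.png');b=cv2.imread('pics/side4.png')
cv2.imwrite('pics/c5.png',np.hstack([cv2.resize(a[255:290,350:405],(440,280),interpolation=0),cv2.resize(b[150:185,230:275],(360,280),interpolation=0)]))
E
```

```text
tipL (array([ 0.389 , -0.1926,  0.0241]), [array([-2.2, -0.1]), array([-1.8,  0.1])])
tipR (array([ 0.4675, -0.2572,  0.0254]), [array([-0.7,  0. ]), array([-0.6, -0. ])])
disc (array([ 0.4297, -0.2244,  0.0031]), [array([-0.4,  0. ]), array([-0.3,  0. ])])
```

View pics/c5.png

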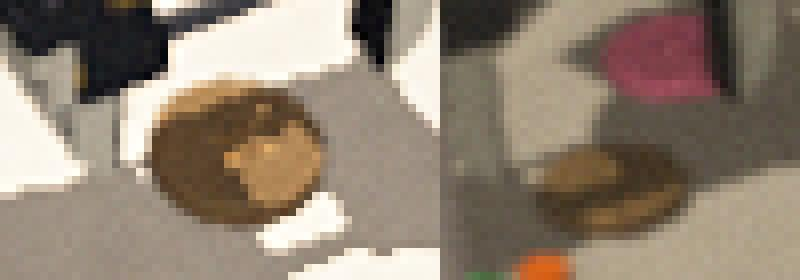

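Request:
arm_command:
  linear:
    - [0,0,-0.03]
    - [0,0,-0.06]
    - [0,0,-0.08]
    - [0,0,-0.1]
    - [0,0,-0.1]
    - [0,0,-0.1]
  turn:
    - [0,0,0]
    - [0,0,0]
    - [0,0,0]
    - [0,0,0]
    - [0,0,0]
    - [0,0,0]

```text
time: 6.05
tool_pos: [0.43, -0.221, 0.0154]
tool_rot: [-2.991, 0.961, 0.0]
ft_force: [0.7, 0.5, 0.0]
opening: 0.998
```

Request:
arm_command:
  linear:
    - [0,0,-0.01]
    - [0,0,-0.02]
    - [0,0,-0.03]
    - [0,0,-0.04]
    - [0,0,-0.04]
  turn:
    - [0,0,0]
    - [0,0,0]
    - [0,0,0]
    - [0,0,0]
    - [0,0,0]

```text
time: 6.55
tool_pos: [0.4299, -0.2209, 0.0113]
tool_rot: [-2.991, 0.961, 0.0]
ft_force: [0.3, -0.5, 1.3]
opening: 0.996
```

```bash
python3 - <<'E'
from h import *
snap('scene','scene5');snap('side','side5');s=r.get_state();print(s['tool_pos'],s['opening'],s['ft_force'])
a=cv2.imread('pics/scene5.png');b=cv2.imread('pics/side5.png')
cv2.imwrite('pics/c5.png',np.hstack([cv2.resize(a[245:290,345:405],(480,360),interpolation=2),cv2.resize(b[145:190,235:275],(320,360),interpolation=2)]))
E
```

```text
[ 0.43001069 -0.2209669   0.01140045] 1.0007670777068667 [ 0.08092173 -0.57744513  0.04474313]
```

View pics/c5.png

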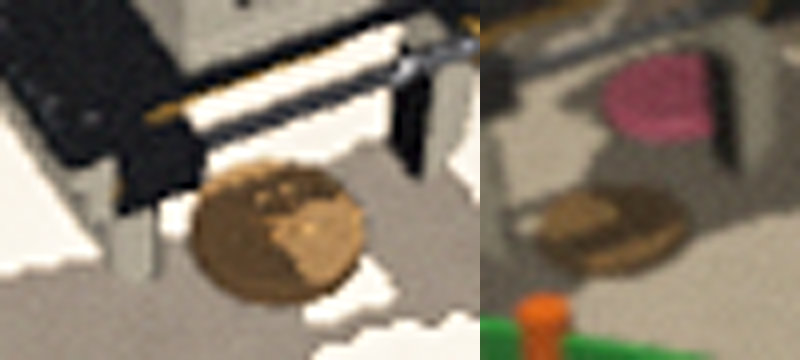

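Request:
arm_command:
  linear:
    - [0,0,-0.01]
    - [0,0,-0.02]
    - [0,0,-0.03]
    - [0,0,-0.04]
    - [0,0,-0.04]
  turn:
    - [0,0,0]
    - [0,0,0]
    - [0,0,0]
    - [0,0,0]
    - [0,0,0]

```text
time: 7.15
tool_pos: [0.4299, -0.2209, 0.0073]
tool_rot: [-2.991, 0.961, 0.0]
ft_force: [0.2, -0.6, 0.0]
opening: 1.001
```

Request:
arm_command:
  linear:
    - [0,0,-0.01]
    - [0,0,-0.02]
    - [0,0,-0.02]
  turn:
    - [0,0,0]
    - [0,0,0]
    - [0,0,0]

```text
time: 7.45
tool_pos: [0.4299, -0.2209, 0.0053]
tool_rot: [-2.991, 0.961, 0.0]
ft_force: [0.7, -0.0, -0.5]
opening: 0.998
```

Request:
arm_command:
  linear:
    - [0,0,-0.01]
    - [0,0,-0.02]
    - [0,0,-0.02]
  turn:
    - [0,0,0]
    - [0,0,0]
    - [0,0,0]

```text
time: 7.75
tool_pos: [0.4299, -0.2209, 0.0033]
tool_rot: [-2.991, 0.961, 0.0]
ft_force: [-0.2, -1.4, -0.6]
opening: 1.0
```

```bash
python3 - <<'E'
from h import *
snap('scene','scene6');snap('side','side6');s=r.get_state();print(s['tool_pos'],s['opening'],s['ft_force'])
a=cv2.imread('pics/scene6.png');b=cv2.imread('pics/side6.png')
cv2.imwrite('pics/c6.png',np.hstack([cv2.resize(a[245:290,345:405],(480,360),interpolation=2),cv2.resize(b[145:190,235:275],(320,360),interpolation=2)]))
E
```

```text
[ 0.42998863 -0.22095637  0.00340736] 0.9983864238089033 [ 0.05040488 -0.50047398  0.27216727]
```

View pics/c6.png

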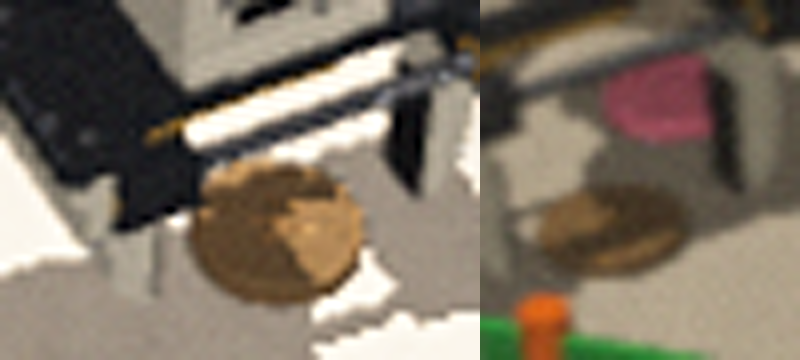

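Request:
arm_command:
  linear:
    - [0,0,0]
    - [0,0,0]
    - [0,0,0]
    - [0,0,0]
    - [0,0,0]
    - [0,0,0]
    - [0,0,0]
    - [0,0,0]
  turn:
    - [0,0,0]
    - [0,0,0]
    - [0,0,0]
    - [0,0,0]
    - [0,0,0]
    - [0,0,0]
    - [0,0,0]
    - [0,0,0]
  grip: -1
  force: 25

```text
time: 8.65
tool_pos: [0.4301, -0.221, 0.0035]
tool_rot: [2.991, -0.961, 0.0]
ft_force: [1.2, 0.2, -0.8]
opening: 0.579
```

Request:
arm_command:
  linear:
    - [0,0,0.05]
    - [0,0,0.15]
    - [0,0,0.4]
    - [0,0,0.7]
    - [0,0,0.7]
    - [0,0,0.7]
  turn:
    - [0,0,0]
    - [0,0,0]
    - [0,0,0]
    - [0,0,0]
    - [0,0,0]
    - [0,0,0]

```text
time: 9.25
tool_pos: [0.4302, -0.2211, 0.0742]
tool_rot: [2.99, -0.961, 0.003]
ft_force: [-0.5, 1.1, -2.2]
opening: 0.578
```

```bash
python3 - <<'E'
from h import *
snap('wrist','wrist7');snap('scene','scene7');snap('side','side7');s=r.get_state();print(s['tool_pos'],s['opening'],s['ft_force'])
a=cv2.imread('pics/scene7.png');b=cv2.imread('pics/side7.png')
cv2.imwrite('pics/c7.png',np.hstack([cv2.resize(a[220:320,320:420],(400,400),interpolation=2),cv2.resize(b[110:210,200:300],(400,400),interpolation=2)]))
E
```

```text
[ 0.42929045 -0.22048053  0.07255625] 0.5784411025582145 [-0.60275227 -0.01817208 -1.41922498]
```

View pics/c7.png

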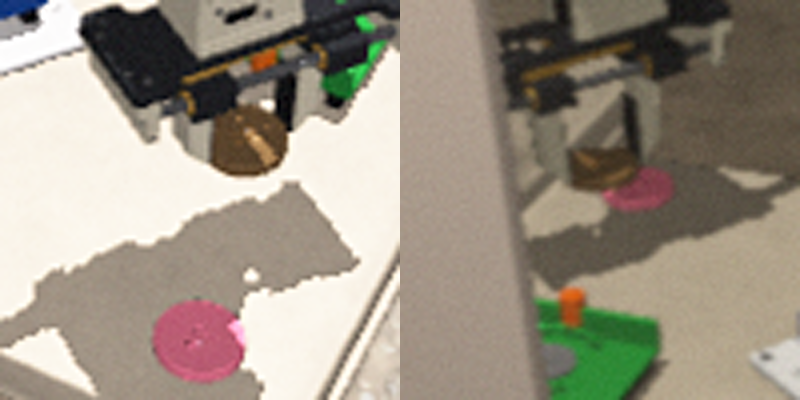

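View pics/wrist7.png

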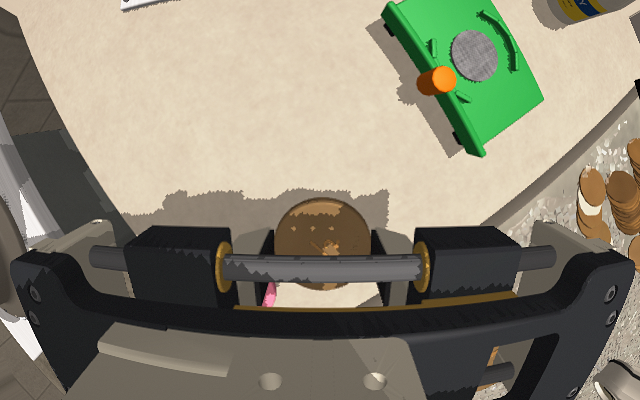

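```bash
cat >> h.py <<'E'
def tri(l):
    M=np.zeros((3,3));b=np.zeros(3)
    for s,u,v in l:
        c,d=ray(s,u,v);d/=np.linalg.norm(d);P=np.eye(3)-np.outer(d,d);M+=P;b+=P@c
    X=np.linalg.solve(M,b);return X.round(4),[ (proj(s,X)-(u,v)).round(1) for s,u,v in l]
E
python3 - <<'E'
from h import *
A=load('scene7');B=load('side7')
def cen(s,box):
    hsv=cv2.cvtColor(s['img'],cv2.COLOR_RGB2HSV);m=cv2.inRange(hsv,(5,90,30),(25,255,220))
    x0,x1,y0,y1=box;mm=np.zeros_like(m);mm[y0:y1,x0:x1]=m[y0:y1,x0:x1]
    n,l,st,ce=cv2.connectedComponentsWithStats(mm);i=1+np.argmax(st[1:,4]);return ce[i],st[i]
a,sa=cen(A,(365,398,244,268));b,sb=cen(B,(238,262,145,160));print(a,sa,b,sb)
print('disc',tri([(A,*a),(B,*b)]), onz(A,*a,.0740),onz(B,*b,.074))
S=load('scene0');print('pad scene',onz(S,304.4,215.4,.031),'boss top scene',onz(S,311.2,218.5,.056))
print('boss side',onz(load('side0'),319.4,177.9,.056))
E
```

```text
[381.71794872 254.87179487] [373 246  19  18 273] [250.39240506 151.70253165] [243 147  17  11 158]
disc (array([ 0.4292, -0.2228,  0.0732]), [array([-1.4,  0. ]), array([-1.2, -0. ])]) [ 0.43025583 -0.22604306  0.074     ] [ 0.4296167  -0.21868311  0.074     ]
pad scene [0.50181886 0.03406864 0.031     ] boss top scene [ 0.47692318 -0.00259272  0.056     ]
boss side [0.48189292 0.00266209 0.056     ]
```

Request:
arm_command:
  linear:
    - [0.05,0.15,0.2]
    - [0.15,0.4,0.4]
    - [0.24,0.7,0.4]
    - [0.24,0.9,0.4]
    - [0.24,0.9,0.4]
  turn:
    - [0,0,0]
    - [0,0,0]
    - [0,0,0]
    - [0,0,0]
    - [0,0,0]

```text
time: 9.9
tool_pos: [0.4532, -0.1285, 0.1125]
tool_rot: [-2.991, 0.957, 0.005]
ft_force: [0.2, -0.8, -1.7]
opening: 0.584
```

Request:
arm_command:
  linear:
    - [0.12,0.3,0]
    - [0.24,0.6,0]
    - [0.24,0.9,0]
    - [0.24,0.9,0]
  turn:
    - [0,0,0]
    - [0,0,0]
    - [0,0,0]
    - [0,0,0]

```text
time: 10.3
tool_pos: [0.4773, -0.0388, 0.1124]
tool_rot: [-2.992, 0.957, 0.004]
ft_force: [0.2, -1.1, -1.0]
opening: 0.581
```

Request:
arm_command:
  linear:
    - [0.12,0.3,0]
    - [0.24,0.6,0]
    - [0.24,0.79,0]
    - [0.24,0.79,0]
    - [0.24,0.79,0]
    - [0.24,0.79,0]
  turn:
    - [0,0,0]
    - [0,0,0]
    - [0,0,0]
    - [0,0,0]
    - [0,0,0]
    - [0,0,0]

```text
time: 10.9
tool_pos: [0.5019, 0.0367, 0.1131]
tool_rot: [2.99, -0.963, -0.001]
ft_force: [0.3, -0.2, -1.2]
opening: 0.58
```

```bash
python3 - <<'E'
from h import *
snap('wrist','wrist8');snap('scene','scene8');snap('side','side8');s=r.get_state();print(s['tool_pos'],s['tool_rot'],s['opening'],s['ft_force'])
a=cv2.imread('pics/scene8.png');b=cv2.imread('pics/side8.png')
cv2.imwrite('pics/c8.png',np.hstack([cv2.resize(a[150:250,260:360],(400,400),interpolation=2),cv2.resize(b[110:210,270:370],(400,400),interpolation=2)]))
E
```

```text
[0.50200038 0.03701856 0.11338011] [ 2.99001544e+00 -9.63448930e-01 -8.67694560e-06] 0.5752023820960591 [ 0.00261816 -0.67791251 -1.33298653]
```

View pics/c8.png

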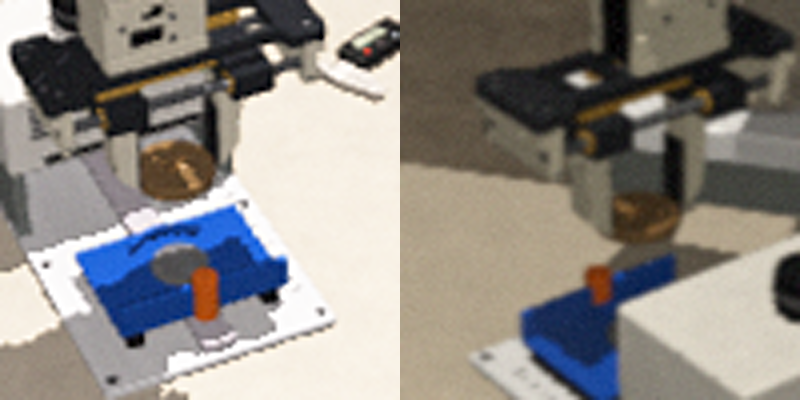

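View pics/wrist8.png

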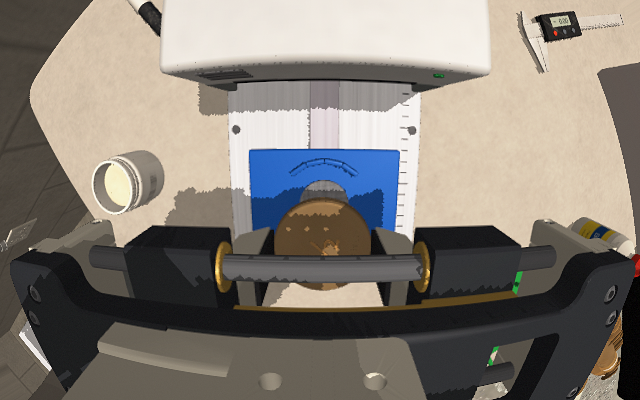

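```bash
python3 - <<'E'
from h import *
A=load('scene8');B=load('side8')
def cen(s,box):
    hsv=cv2.cvtColor(s['img'],cv2.COLOR_RGB2HSV);m=cv2.inRange(hsv,(5,90,30),(25,255,220))
    x0,x1,y0,y1=box;mm=np.zeros_like(m);mm[y0:y1,x0:x1]=m[y0:y1,x0:x1]
    n,l,st,ce=cv2.connectedComponentsWithStats(mm);i=1+np.argmax(st[1:,4]);return ce[i],st[i]
a,sa=cen(A,(290,318,183,202));b,sb=cen(B,(320,345,155,174));print(a,sa,b,sb)
X=tri([(A,*a),(B,*b)]);print(X,onz(A,*a,.115),onz(B,*b,.115))
d=np.array([.582,.813]);n=np.array([-.813,.582])
c=onz(A,*a,.115)[:2]-[.5018,.0341];print('scene-rel along,lat',c@d*1e3,c@n*1e3)
print('boss A',onz(A,260+205/4,150+272/4,.056),'boss B',onz(B,270+(598-400)/4,110+271/4,.056))
E
```

```text
[303.54782609 192.05652174] [295 185  19  15 230] [330.56923077 163.90769231] [323 158  17  13 195]
(array([0.5025, 0.0372, 0.1137]), [array([-1.1, -0.2]), array([-1.1,  0.2])]) [0.50173085 0.03347802 0.115     ] [0.50275956 0.04024348 0.115     ]
scene-rel along,lat -0.5459192773250214 -0.30577451536368155
boss A [ 0.47867773 -0.00173262  0.056     ] boss B [0.4810905  0.00267042 0.056     ]
```

Request:
arm_command:
  linear:
    - [0,0,-0.25]
    - [0,0,-0.5]
    - [0,0,-0.65]
    - [0,0,-0.72]
    - [0,0,-0.75]
    - [0,0,-0.75]
    - [0,0,-0.75]
  turn:
    - [0,0,0]
    - [0,0,0]
    - [0,0,0]
    - [0,0,0]
    - [0,0,0]
    - [0,0,0]
    - [0,0,0]

```text
time: 11.75
tool_pos: [0.5026, 0.0379, 0.0392]
tool_rot: [-2.991, 0.962, -0.002]
ft_force: [0.2, -0.2, -1.2]
opening: 0.582
```

```bash
python3 - <<'E'
from h import *
snap('wrist','wrist9');snap('scene','scene9');snap('side','side9');s=r.get_state();print(s['tool_pos'],s['tool_rot'],s['opening'],s['ft_force'])
a=cv2.imread('pics/scene9.png');b=cv2.imread('pics/side9.png')
cv2.imwrite('pics/c9.png',np.hstack([cv2.resize(a[170:250,265:345],(400,400),interpolation=2),cv2.resize(b[140:220,280:360],(400,400),interpolation=2)]))
E
```

```text
[0.50247277 0.03801039 0.0391134 ] [-2.99064583e+00  9.61199423e-01 -2.25713311e-03] 0.5813357322870267 [-0.28546753  0.45591751 -1.87787926]
```

View pics/c9.png

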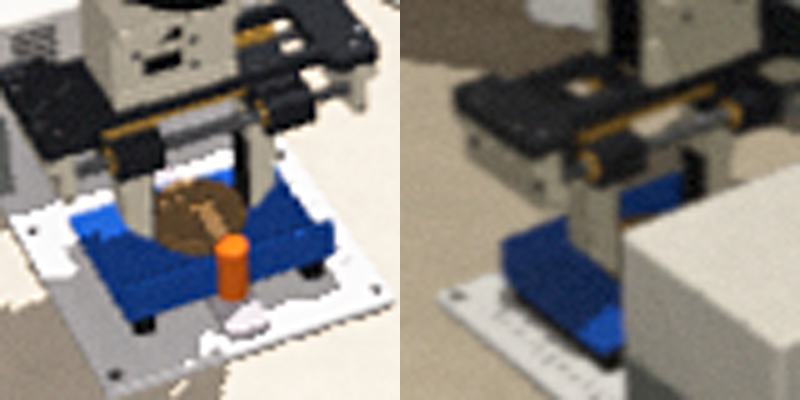

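View pics/wrist9.png

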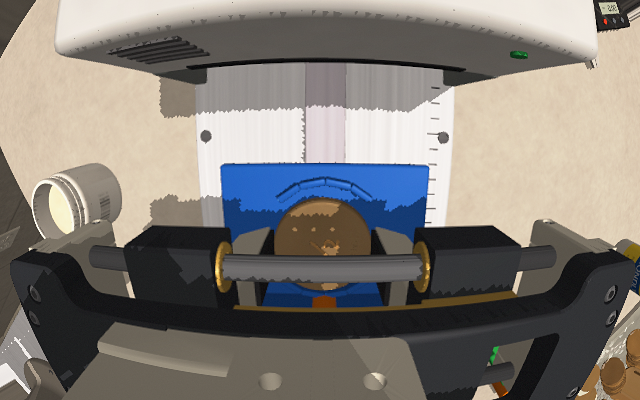

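Request:
arm_command:
  linear:
    - [0,0,-0.01]
    - [0,0,-0.02]
    - [0,0,-0.03]
    - [0,0,-0.04]
    - [0,0,-0.04]
  turn:
    - [0,0,0]
    - [0,0,0]
    - [0,0,0]
    - [0,0,0]
    - [0,0,0]

```text
time: 12.4
tool_pos: [0.502, 0.038, 0.0345]
tool_rot: [2.991, -0.961, -0.0]
ft_force: [-1.0, -0.5, -0.1]
opening: 0.575
```

Request:
arm_command:
  linear:
    - [0,0,-0.01]
    - [0,0,-0.01]
    - [0,0,-0.01]
  turn:
    - [0,0,0]
    - [0,0,0]
    - [0,0,0]

```text
time: 12.7
tool_pos: [0.502, 0.038, 0.0343]
tool_rot: [-2.991, 0.961, -0.001]
ft_force: [-3.5, -0.2, 9.4]
opening: 0.579
```

Request:
arm_command:
  linear:
    - [0,0,0.005]
    - [0,0,0.005]
    - [0,0,0.005]
    - [0,0,0.005]
    - [0,0,0.005]
  turn:
    - [0,0,0]
    - [0,0,0]
    - [0,0,0]
    - [0,0,0]
    - [0,0,0]
  grip: 0.55

```text
time: 13.2
tool_pos: [0.502, 0.038, 0.0338]
tool_rot: [2.991, -0.961, -0.0]
ft_force: [0.3, 0.5, -0.2]
opening: 0.775
```

Request:
arm_command:
  linear:
    - [0,0,0.05]
    - [0,0,0.3]
    - [0,0,0.7]
    - [0,0,0.9]
    - [0,0,0.9]
    - [0,0,0.9]
  turn:
    - [0,0,0]
    - [0,0,0]
    - [0,0,0]
    - [0,0,0]
    - [0,0,0]
    - [0,0,0]

```text
time: 13.8
tool_pos: [0.5019, 0.038, 0.1241]
tool_rot: [-2.991, 0.961, -0.001]
ft_force: [-0.4, -0.4, -0.2]
opening: 0.777
```

```bash
python3 - <<'E'
from h import *
snap('wrist','wrist10');snap('scene','scene10');s=r.get_state();print(s['time'],s['tool_pos'],s['q'].round(3),s['opening'],s['ft_force'])
a=cv2.imread('pics/scene10.png');b=cv2.imread('pics/wrist10.png')
cv2.imwrite('pics/c10.png',np.hstack([cv2.resize(a[190:250,265:345],(400,300),interpolation=2),cv2.resize(b[130:290,220:433],(400,300),interpolation=2)]))
E
```

```text
13.9 [0.50116783 0.03807488 0.12287538] [-0.077  0.41   1.726 -0.     1.007  0.545] 0.7722943657756874 [ 0.60105792  0.26264795 -0.78968053]
```

View pics/c10.png

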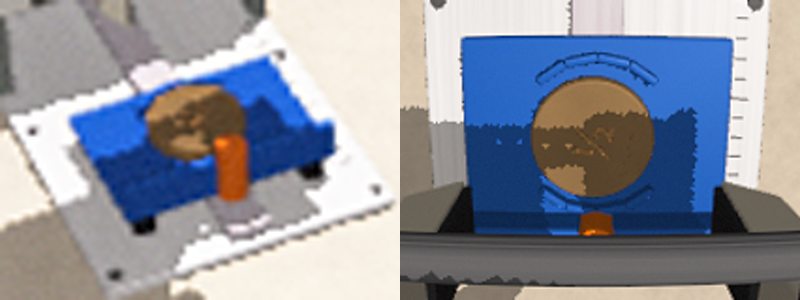

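Request:
arm_command:
  linear:
    - [-0.2,-0.3,0]
    - [-0.45,-0.6,0]
    - [-0.66,-0.94,0]
    - [-0.66,-0.94,0]
    - [-0.66,-0.94,0]
    - [-0.66,-0.94,0]
    - [-0.66,-0.94,0]
    - [-0.66,-0.94,0]
    - [-0.66,-0.94,0]
    - [-0.66,-0.94,0]
  turn:
    - [0,0,0]
    - [0.015,-0.011,0]
    - [0.03,-0.021,0]
    - [0.045,-0.032,0]
    - [0.06,-0.043,0]
    - [0.075,-0.054,0]
    - [0.09,-0.0645,0]
    - [0.09,-0.0645,0]
    - [0.09,-0.0645,0]
    - [0.09,-0.0645,0]
  grip: -1

```text
time: 14.9
tool_pos: [0.4361, -0.0555, 0.1238]
tool_rot: [-2.349, 0.754, -0.272]
ft_force: [-0.2, -0.2, 0.1]
opening: 0.007
```

```bash
python3 - <<'E'
from h import *
snap('wrist','wrist11');snap('scene','scene11');snap('side','side11');s=r.get_state();print(s['time'],s['tool_pos'],s['q'].round(3),s['opening'],s['ft_force'])
R=cv2.Rodrigues(s['tool_rot'])[0];print(R.round(3))
a=cv2.imread('pics/scene11.png');b=cv2.imread('pics/side11.png')
cv2.imwrite('pics/c11.png',np.hstack([cv2.resize(a[150:250,260:360],(400,400),interpolation=2),cv2.resize(b[110:210,270:370],(400,400),interpolation=2)]))
E
```

```text
15.05 [ 0.43625734 -0.05517144  0.12423844] [-0.811  0.36   2.106  0.83   1.019 -0.768] 0.0045154015762716515 [-0.25005899  0.32810446 -0.10140397]
[[ 0.814 -0.446  0.372]
 [-0.581 -0.626  0.521]
 [ 0.001 -0.64  -0.768]]
```

View pics/c11.png

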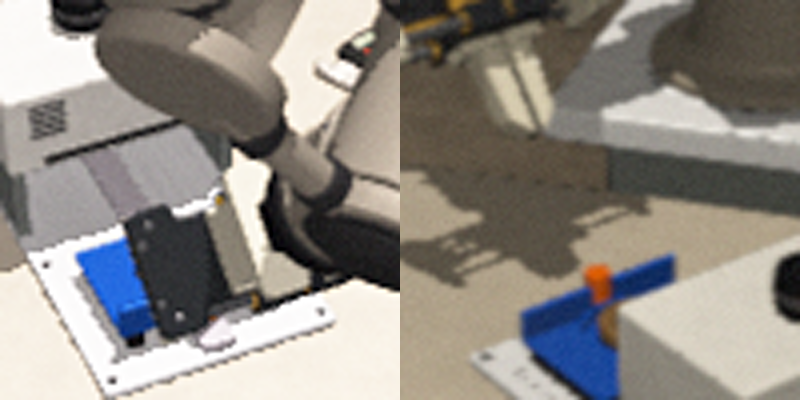

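View pics/wrist11.png

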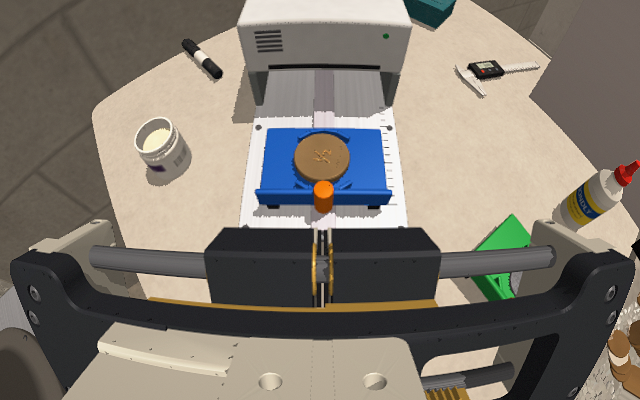

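```bash
python3 - <<'E'
from h import *
B=load('side11');cv2.imwrite('pics/c12.png',cv2.resize(cv2.imread('pics/side11.png')[110:165,270:340],(700,550),interpolation=0))
s=r.get_state();R=cv2.Rodrigues(s['tool_rot'])[0];p=s['tool_pos']
for k in(22,0,-5): 
  for o in (9.5,-9.5): print(k,o,proj(B,p+R[:,2]*k/1e3-R[:,1]*o/1e3).round(1), (p+R[:,2]*k/1e3-R[:,1]*o/1e3).round(4))
E
```

```text
22 9.5 [308.4 150.7] [ 0.4487 -0.0378  0.1134]
22 -9.5 [305.4 152.8] [ 0.4402 -0.0497  0.1013]
0 9.5 [305.1 143. ] [ 0.4405 -0.0492  0.1303]
0 -9.5 [302.2 145.2] [ 0.432  -0.0611  0.1182]
-5 9.5 [304.4 141.3] [ 0.4386 -0.0518  0.1342]
-5 -9.5 [301.5 143.5] [ 0.4302 -0.0637  0.122 ]
```

View pics/c12.png

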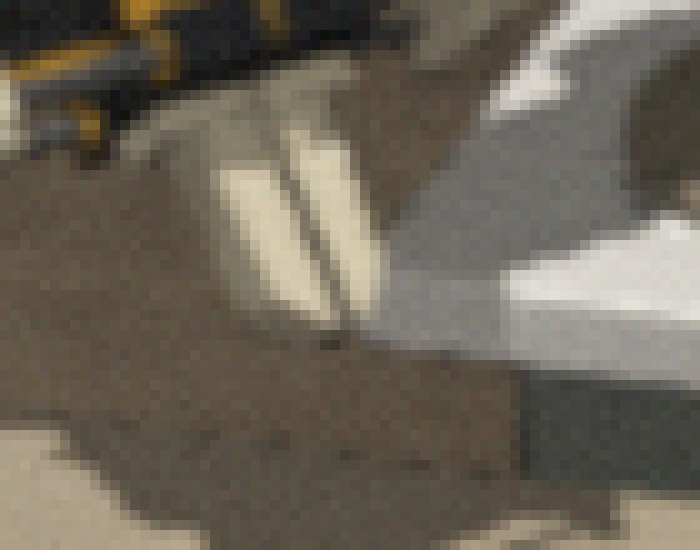

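Medallion is flat and centred between the arcs (c10, wrist crop). The tilted closed fingertips appear at side px (304,143.5), so the tips really lie at the reported TCP rather than 22 mm ahead. I'll plan the push with that and drop in behind the boss.

Request:
arm_command:
  linear:
    - [0,0,-0.2]
    - [0,0,-0.5]
    - [0.03,0.04,-0.75]
    - [0.1,0.14,-0.92]
    - [0.16,0.22,-0.92]
    - [0.16,0.22,-0.92]
    - [0.16,0.22,-0.92]
  turn:
    - [0,0,0]
    - [0,0,0]
    - [0,0,0]
    - [0,0,0]
    - [0,0,0]
    - [0,0,0]
    - [0,0,0]

```text
time: 15.75
tool_pos: [0.4525, -0.0338, 0.0328]
tool_rot: [-2.349, 0.752, -0.275]
ft_force: [0.2, 0.0, 0.8]
opening: 0.003
```

```bash
python3 - <<'E'
from h import *
snap('wrist','wrist12');snap('side','side12');s=r.get_state();print(s['time'],s['tool_pos'],s['q'].round(3),s['ft_force'])
a=cv2.imread('pics/wrist12.png');b=cv2.imread('pics/side12.png')
cv2.imwrite('pics/c13.png',np.hstack([cv2.resize(a[60:260,222:422],(400,400),interpolation=2),cv2.resize(b[150:220,290:360],(400,400),interpolation=2)]))
p=s['tool_pos'];R=cv2.Rodrigues(s['tool_rot'])[0];print(proj(load('side12'),p-R[:,1]*.0095),proj(load('side12'),[.4712,-.0066,.038]))
E
```

```text
15.85 [ 0.45240532 -0.03438384  0.03279405] [-0.743  0.576  2.165  1.045  0.826 -1.021] [-0.41101228  0.58275979 -0.02749312]
[311.54037053 177.06747471] [317.50079901 181.23097238]
```

View pics/c13.png

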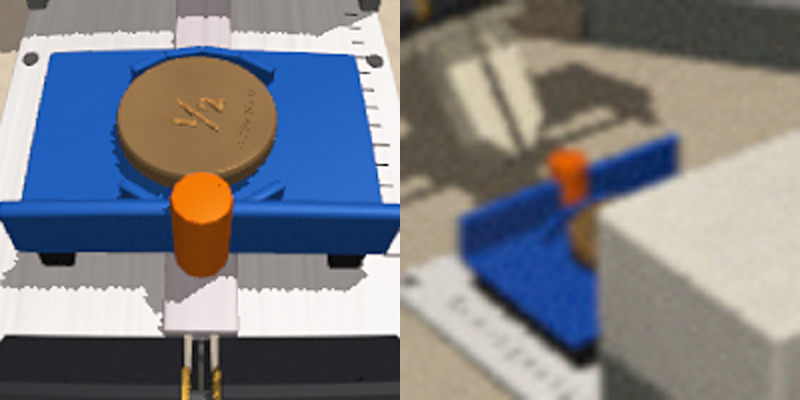

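Request:
arm_command:
  linear:
    - [0.029,0.041,0]
    - [0.058,0.081,0]
    - [0.087,0.122,0]
    - [0.105,0.146,0]
    - [0.116,0.163,0]
    - [0.128,0.179,0]
    - [0.14,0.195,0]
    - [0.151,0.211,0]
    - [0.163,0.228,0]
    - [0.175,0.244,0]
    - [0.175,0.244,0]
  turn:
    - [0,0,0]
    - [0,0,0]
    - [0,0,0]
    - [0,0,0]
    - [0,0,0]
    - [0,0,0]
    - [0,0,0]
    - [0,0,0]
    - [0,0,0]
    - [0,0,0]
    - [0,0,0]

```text
time: 16.95
tool_pos: [0.4696, -0.0097, 0.0319]
tool_rot: [-2.348, 0.755, -0.274]
ft_force: [-1.0, -2.0, 0.7]
opening: 0.005
```

```bash
python3 - <<'E'
from h import *
snap('wrist','wrist13');s=r.get_state();print(s['time'],s['tool_pos'],s['ft_force'])
a=cv2.imread('pics/wrist13.png')
cv2.imwrite('pics/c14.png',cv2.resize(a[40:260,172:472],(600,440),interpolation=2))
E
```

```text
17.0 [ 0.46956513 -0.00972972  0.03189484] [-0.98440472 -1.26853387  0.68982644]
```

View pics/c14.png

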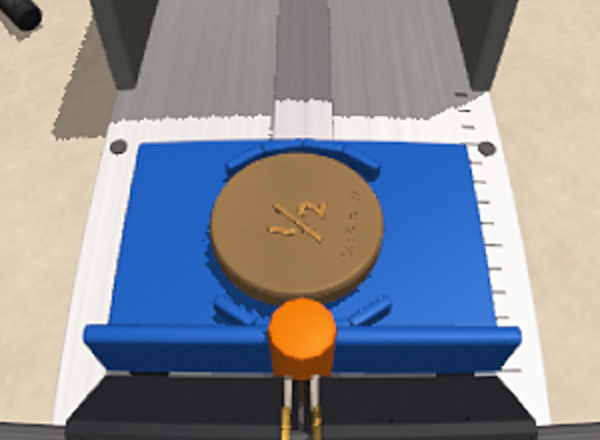

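Request:
arm_command:
  linear:
    - [0.012,0.016,0]
    - [0.029,0.041,0]
    - [0.052,0.073,0]
    - [0.076,0.106,0]
    - [0.1,0.138,0]
    - [0.122,0.171,0]
    - [0.146,0.204,0]
    - [0.169,0.236,0]
    - [0.192,0.268,0]
    - [0.215,0.301,0]
    - [0.239,0.333,0]
    - [0.262,0.366,0]
    - [0.285,0.398,0]
    - [0.309,0.431,0]
    - [0.332,0.463,0]
    - [0.349,0.488,0]
    - [0.349,0.488,0]
  turn:
    - [0,0,0]
    - [0,0,0]
    - [0,0,0]
    - [0,0,0]
    - [0,0,0]
    - [0,0,0]
    - [0,0,0]
    - [0,0,0]
    - [0,0,0]
    - [0,0,0]
    - [0,0,0]
    - [0,0,0]
    - [0,0,0]
    - [0,0,0]
    - [0,0,0]
    - [0,0,0]
    - [0,0,0]

```text
time: 18.7
tool_pos: [0.5046, 0.0397, 0.032]
tool_rot: [-2.347, 0.754, -0.273]
ft_force: [0.3, -2.3, 0.8]
opening: 0.005
```

```bash
python3 - <<'E'
from h import *
snap('wrist','wrist14');s=r.get_state();print(s['time'],s['tool_pos'],s['ft_force'])
a=cv2.imread('pics/wrist14.png')
cv2.imwrite('pics/c15.png',cv2.resize(a[40:260,172:472],(600,440),interpolation=2))
E
```

```text
18.75 [0.50450317 0.03959895 0.03202747] [-0.81955277 -0.4812067   0.35480651]
```

View pics/c15.png

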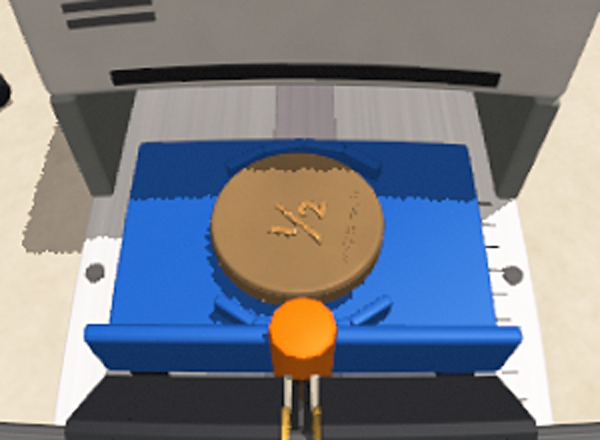

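Request:
arm_command:
  linear:
    - [0.012,0.016,0]
    - [0.029,0.041,0]
    - [0.052,0.073,0]
    - [0.076,0.106,0]
    - [0.1,0.138,0]
    - [0.122,0.171,0]
    - [0.146,0.204,0]
    - [0.169,0.236,0]
    - [0.192,0.268,0]
    - [0.215,0.301,0]
    - [0.239,0.333,0]
    - [0.262,0.366,0]
    - [0.285,0.398,0]
    - [0.309,0.431,0]
    - [0.332,0.463,0]
    - [0.349,0.488,0]
    - [0.349,0.488,0]
  turn:
    - [0,0,0]
    - [0,0,0]
    - [0,0,0]
    - [0,0,0]
    - [0,0,0]
    - [0,0,0]
    - [0,0,0]
    - [0,0,0]
    - [0,0,0]
    - [0,0,0]
    - [0,0,0]
    - [0,0,0]
    - [0,0,0]
    - [0,0,0]
    - [0,0,0]
    - [0,0,0]
    - [0,0,0]

```text
time: 20.45
tool_pos: [0.5395, 0.0885, 0.032]
tool_rot: [-2.347, 0.754, -0.273]
ft_force: [-0.5, -1.2, 0.1]
opening: 0.006
```

```bash
python3 - <<'E'
from h import *
snap('wrist','wrist15');snap('scene','scene15');s=r.get_state();print(s['time'],s['tool_pos'],s['q'].round(2),s['ft_force'])
a=cv2.imread('pics/wrist15.png');b=cv2.imread('pics/scene15.png')
cv2.imwrite('pics/c16.png',np.hstack([cv2.resize(a[40:260,172:472],(460,337),interpolation=2),cv2.resize(b[140:240,240:340],(337,337),interpolation=2)]))
E
```

```text
20.55 [0.53938965 0.08830935 0.03203724] [-0.37  0.61  2.06  1.25  0.71 -0.83] [-0.64146609 -0.26214578 -0.2939519 ]
```

View pics/c16.png

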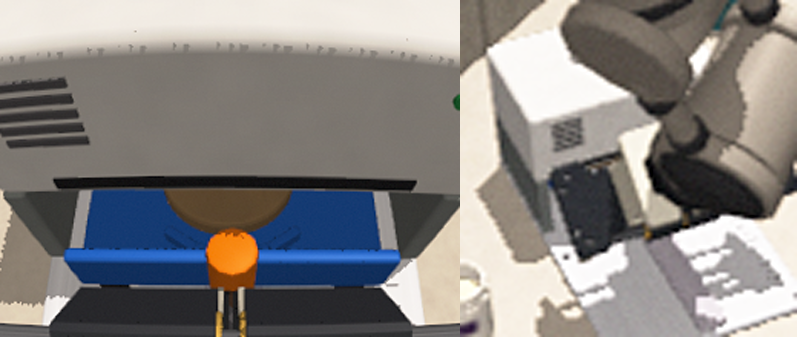

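Request:
arm_command:
  linear:
    - [0.012,0.016,0]
    - [0.029,0.041,0]
    - [0.047,0.065,0]
    - [0.064,0.09,0]
    - [0.081,0.114,0]
    - [0.1,0.138,0]
    - [0.116,0.163,0]
    - [0.122,0.171,0]
    - [0.122,0.171,0]
  turn:
    - [0,0,0]
    - [0,0,0]
    - [0,0,0]
    - [0,0,0]
    - [0,0,0]
    - [0,0,0]
    - [0,0,0]
    - [0,0,0]
    - [0,0,0]

```text
time: 21.45
tool_pos: [0.5516, 0.1054, 0.032]
tool_rot: [-2.347, 0.754, -0.273]
ft_force: [-1.1, -1.6, 0.1]
opening: 0.004
```

Request:
arm_command:
  linear:
    - [0.006,0.008,0]
    - [0.012,0.016,0]
    - [0.017,0.024,0]
  turn:
    - [0,0,0]
    - [0,0,0]
    - [0,0,0]

```text
time: 21.75
tool_pos: [0.5533, 0.1075, 0.0319]
tool_rot: [-2.347, 0.755, -0.274]
ft_force: [-2.5, -3.2, 1.1]
opening: 0.004
```

Request:
arm_command:
  linear:
    - [0.006,0.008,0]
    - [0.012,0.016,0]
    - [0.012,0.016,0]
  turn:
    - [0,0,0]
    - [0,0,0]
    - [0,0,0]

```text
time: 22.05
tool_pos: [0.5545, 0.1092, 0.032]
tool_rot: [-2.347, 0.754, -0.274]
ft_force: [-2.5, -1.8, 0.5]
opening: 0.007
```

Request:
arm_command:
  linear:
    - [0.006,0.008,0]
    - [0.012,0.016,0]
    - [0.012,0.016,0]
  turn:
    - [0,0,0]
    - [0,0,0]
    - [0,0,0]

```text
time: 22.35
tool_pos: [0.5557, 0.1108, 0.032]
tool_rot: [-2.347, 0.754, -0.273]
ft_force: [-2.3, -2.1, -0.2]
opening: 0.004
```

```bash
python3 - <<'E'
from h import *
snap('wrist','wrist16');snap('scene','scene16');snap('side','side16');s=r.get_state();print(s['time'],s['tool_pos'],s['ft_force'])
a=cv2.imread('pics/wrist16.png');b=cv2.imread('pics/side16.png')
cv2.imwrite('pics/c17.png',np.hstack([cv2.resize(a[40:260,172:472],(460,337),interpolation=2),cv2.resize(b[120:220,300:400],(337,337),interpolation=2)]))
E
```

```text
22.5 [0.55566735 0.11079423 0.03197638] [-1.92110811 -1.93806508 -0.35141095]
```

View pics/c17.png

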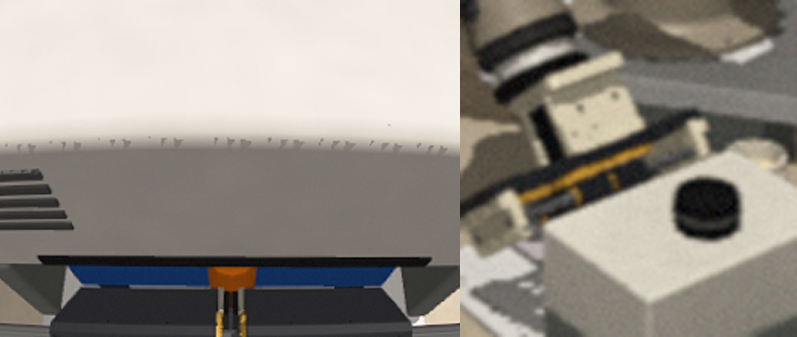

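Request:
arm_command:
  linear:
    - [0.006,0.008,0]
    - [0.012,0.016,0]
    - [0.012,0.016,0]
  turn:
    - [0,0,0]
    - [0,0,0]
    - [0,0,0]

```text
time: 22.8
tool_pos: [0.5569, 0.1124, 0.032]
tool_rot: [-2.347, 0.754, -0.274]
ft_force: [-2.0, -1.7, 0.4]
opening: 0.003
```

Request:
arm_command:
  linear:
    - [0.006,0.008,0]
    - [0.009,0.012,0]
  turn:
    - [0,0,0]
    - [0,0,0]

```text
time: 23.0
tool_pos: [0.5576, 0.1134, 0.0318]
tool_rot: [-2.348, 0.755, -0.273]
ft_force: [-4.3, -5.9, 2.8]
opening: 0.007
```

Request:
arm_command:
  linear:
    - [0.006,0.008,0]
    - [0.006,0.008,0]
  turn:
    - [0,0,0]
    - [0,0,0]

```text
time: 23.2
tool_pos: [0.5579, 0.1137, 0.0317]
tool_rot: [-2.348, 0.755, -0.274]
ft_force: [-7.2, -8.6, 4.3]
opening: 0.002
```

Request:
arm_command:
  linear:
    - [0.003,0.004,0]
    - [0.003,0.004,0]
  turn:
    - [0,0,0]
    - [0,0,0]

```text
time: 23.4
tool_pos: [0.558, 0.1139, 0.0317]
tool_rot: [-2.349, 0.756, -0.273]
ft_force: [-8.3, -9.9, 4.8]
opening: 0.005
```

Request:
arm_command:
  linear:
    - [0.003,0.004,0]
    - [0.006,0.008,0]
    - [0.006,0.008,0]
  turn:
    - [0,0,0]
    - [0,0,0]
    - [0,0,0]

```text
time: 23.7
tool_pos: [0.5584, 0.1143, 0.0316]
tool_rot: [-2.349, 0.756, -0.274]
ft_force: [-10.9, -14.4, 7.7]
opening: 0.004
```

Force rose from about 3 N to 18 N within 1.5 mm, at the predicted home position, so the slide is at the stop. I'll back off along the rail.

Request:
arm_command:
  linear:
    - [-0.006,-0.008,0]
    - [-0.03,-0.041,0]
    - [-0.1,-0.14,0]
    - [-0.233,-0.325,0]
    - [-0.407,-0.569,0]
    - [-0.55,-0.77,0]
    - [-0.6,-0.84,0.2]
    - [-0.7,-0.98,0.6]
    - [-0.7,-0.98,0.9]
    - [-0.7,-0.98,0.9]
  turn:
    - [0,0,0]
    - [0,0,0]
    - [0,0,0]
    - [0,0,0]
    - [0,0,0]
    - [0,0,0]
    - [0,0,0]
    - [0,0,0]
    - [0,0,0]
    - [0,0,0]

```text
time: 24.7
tool_pos: [0.4905, 0.0161, 0.1252]
tool_rot: [-2.348, 0.753, -0.282]
ft_force: [0.4, -0.5, 0.1]
opening: 0.003
```

```bash
python3 - <<'E'
from h import *
snap('wrist','wrist17');snap('scene','scene17');s=r.get_state();print(s['time'],s['tool_pos'],s['ft_force'])
a=cv2.imread('pics/wrist17.png');b=cv2.imread('pics/scene17.png')
cv2.imwrite('pics/c18.png',cv2.resize(a[60:240,180:460],(784,504),interpolation=2))
E
```

```text
24.8 [0.48921676 0.01723742 0.12231235] [ 0.06853436  0.74953637 -0.28475913]
```

View pics/c18.png

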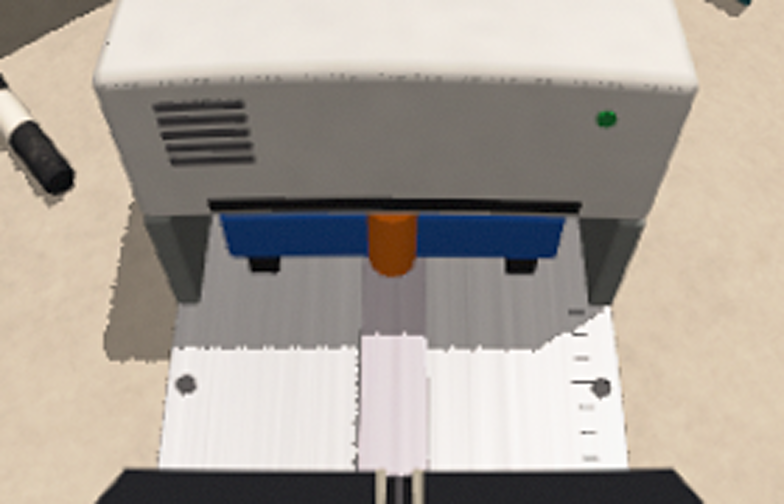

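View pics/scene17.png

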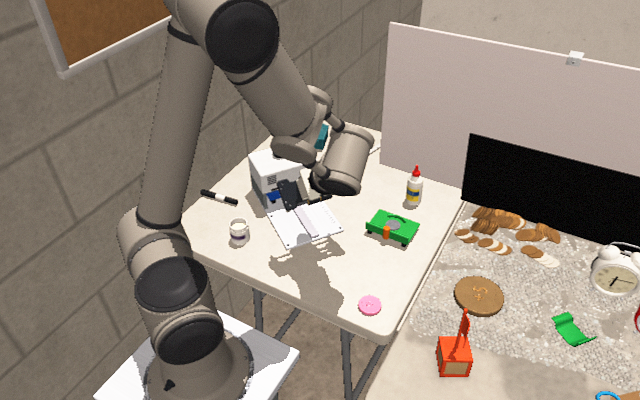

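```bash
python3 - <<'E'
from h import *
W=load('wrist17');f=lambda x,y:(180+x/2.8,60+y/2.8)
d=np.array([.582,.813]);o=np.array([.4601,-.0212])+.155*d
for n,p,z in(('boss bottom rear',(392,277),.02),('lip',(394,208),.062),('plate bottom L',(230,255),.02),('plate bottom R',(560,258),.02)):
    X=onz(W,*f(*p),z,1);e=X[:2]-o;print(n,X.round(4),'station x,y mm',(e@d*1e3).round(1),(e@np.array([-.813,.582])*1e3).round(1))
E
```

```text
boss bottom rear [0.5598 0.118  0.02  ] station x,y mm 16.2 -0.1
lip [0.5605 0.1179 0.062 ] station x,y mm 16.6 -0.7
plate bottom L [0.5154 0.1626 0.02  ] station x,y mm 26.7 62.1
plate bottom R [0.6176 0.0882 0.02  ] station x,y mm 25.7 -64.3
```

```bash
python3 -c "
from station import r
print(r.get_state()['ft_force']);print(r.job_done())"
```

```text
[ 0.06853436  0.74953637 -0.28475913]
the job is handed in; nothing more can be done
None
```

I laid the bronze medallion flat on the blue slide's pad between the arcs, and pushed the slide home under the hood by the orange boss. The job was handed in at about 25 s.

- **Placing:** after release, the wrist view showed the medallion flat and centred on the pad, and it stayed so in each view during the push until the hood hid it. I could not look under the hood at the end to see it there.
- **Pushing:** the slide ran with about 1–4 N. At the predicted home position the force rose sharply, to at most about 18 N, which I took as the stop.
- **Last view:** the boss rear measured at the station's x = 16 mm (18 expected) and the push plate at about 26 mm (26 expected), square to within 1 mm. The measuring error is a few millimetres. The green slide, pink disc, glue bottle, putty jar and marker looked unmoved, and the arm was touching nothing.
- **What failed or disagreed:** the first grasp closed above the disc. The fingertips turned out to lie at the reported TCP rather than 22 mm ahead of it. I lowered the tool in small steps and the second grasp held. The wrist camera's scale also read about 2.5% small.

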